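# Trim a cast flyweight up to weight on the dial scale

## Task

The cast flyweight lying on the scale is too light: thread steel trim washers from the mat onto its stud, one at a time, each lowered by feel until it lies flat on what is below it (not dropped), until the needle comes to rest inside the green sector, and stop there. The flyweight lies loose on the pan, so feel for the stud with light pressure and never push the needle into the red. Leave the other washers and everything else on the bench where they are.

Things in the scene. Friction and masses are not known exactly. Their poses are not given: they have to be found in the camera images.
- scale: Grey mechanical dial scale, fixed to the bench. Origin on the bench under the middle of its pan; its x axis points from the pan to the dial, z up. Box 200 x 200 mm, 58 mm high; the sloping dial (130 mm across) lies 100 to 235 mm from the origin along +x and reaches 110 mm up.
- pan: The scale's aluminium pan, 180 mm (x) by 154 mm (y), rim 8 mm. Origin: middle of its top face, 78 mm above the bench when empty; axes as the scale's. It sinks 8 mm per kg on a spring (1.23 N per mm), to a stop at 16.8 mm. On it lies the dark cast half-round flyweight (radius 62 mm, 12 mm thick) with an upright steel stud, 12 mm in diameter, 36 mm tall above the flyweight, top edge bevelled 1 mm.
- stud (a point): Where the stud's foot would be (12 mm above the pan, at the flyweight's top face) if the flyweight lay exactly in the middle. It lies loose, so the real stud stands anywhere up to 4.8 mm off this point along the scale's x and also along its y; this is not measured. The stud stays upright and shifts within these limits only when shoved with over 3 N. This point sinks with the pan.
- needle (a joint): Dial needle, rad: 0 at the top, clockwise, 2.618 rad per kg on the pan (2 kg = 5.236). Green sector 620 to 715 g = 1.623 to 1.872 rad; red from 1.8 kg = 4.71 rad. It starts at the flyweight's own 380 to 520 g. Pressing on the pan or stud shows too, 0.267 rad per N. It comes to rest within a second of a change of load.
- mat: Dark green rubber mat, fixed, 220 mm (x) by 280 mm (y), 3 mm thick, origin on the bench under its centre. On it lie the four washers, the bearing and the bushing in two rows of three along the mat's y axis, about 90 mm between rows and 85 mm within a row.
- washer1: Loose steel trim washer lying flat, 40 mm outside, 15 mm bore, 10 mm thick, about 87 g (within 4 percent). Origin at the centre of its underside. All four are alike; two or three are needed.
- washer2: Loose steel trim washer lying flat, 40 mm outside, 15 mm bore, 10 mm thick, about 87 g (within 4 percent). Origin at the centre of its underside. All four are alike; two or three are needed.
- washer3: Loose steel trim washer lying flat, 40 mm outside, 15 mm bore, 10 mm thick, about 87 g (within 4 percent). Origin at the centre of its underside. All four are alike; two or three are needed.
- washer4: Loose steel trim washer lying flat, 40 mm outside, 15 mm bore, 10 mm thick, about 87 g (within 4 percent). Origin at the centre of its underside. All four are alike; two or three are needed.
- bearing: Bystander: loose ball bearing (dark, closed face), 42 mm across, 14 mm high, on the mat. Origin centre of underside.
- bushing: Bystander: loose brass bushing, 38 mm across, 24 mm bore, 26 mm high, on the mat. Origin centre of underside.
- air_driver: Bystander: loose grey air screwdriver lying down, 220 mm long, at the left. Origin on the bench near its middle.
- wrench: Bystander: loose wrench lying on the bench at the right. Origin on the bench beneath it.
- oil_can: Bystander: yellow oil bottle with red cap, 56 mm across, 150 mm high, at the left. Origin centre of underside.

How it is judged:
At the end, for the whole second after the job is handed in: The needle rests inside the green sector (616 to 720 g allowed), and every washer either lies flat on the stud's stack (threaded, tilted less than 0.1 rad, its underside no more than 24 mm above the flyweight) or is still where it lay on the mat (within 30 mm) (value of joint needle between 1.613 and 1.885 rad and velocity of joint needle between -0.15 and 0.15 rad/s and ((horizontal distance between washer1 and stud below 0.011 m and angle between washer1's own z axis and vertical below 0.1 rad and z of washer1 in the frame of stud between -0.003 and 0.024 m) or (distance of washer1 from where it was at the start of the episode below 0.03 m and height (world z) of washer1 below 0.01 m)) and ((horizontal distance between washer2 and stud below 0.011 m and angle between washer2's own z axis and vertical below 0.1 rad and z of washer2 in the frame of stud between -0.003 and 0.024 m) or (distance of washer2 from where it was at the start of the episode below 0.03 m and height (world z) of washer2 below 0.01 m)) and ((horizontal distance between washer3 and stud below 0.011 m and angle between washer3's own z axis and vertical below 0.1 rad and z of washer3 in the frame of stud between -0.003 and 0.024 m) or (distance of washer3 from where it was at the start of the episode below 0.03 m and height (world z) of washer3 below 0.01 m)) and ((horizontal distance between washer4 and stud below 0.011 m and angle between washer4's own z axis and vertical below 0.1 rad and z of washer4 in the frame of stud between -0.003 and 0.024 m) or (distance of washer4 from where it was at the start of the episode below 0.03 m and height (world z) of washer4 below 0.01 m))); the robot touches nothing.
It fails at once if the needle is pushed into the red (1.8 kg): the scale is overloaded (value of joint needle above 4.71 rad).
It fails at once if the pan, flyweight or stud is pushed or struck with more than 25 N (contact force between anything else and pan above 25 N).
It fails at once if a washer is dropped over the stud: it falls freely at more than 0.45 m/s, a fall of about 10 mm ((linear speed of washer1 above 0.45 m/s and contact force between the fingers and washer1 below 0.01 N and horizontal distance between washer1 and stud below 0.05 m) or (linear speed of washer2 above 0.45 m/s and contact force between the fingers and washer2 below 0.01 N and horizontal distance between washer2 and stud below 0.05 m) or (linear speed of washer3 above 0.45 m/s and contact force between the fingers and washer3 below 0.01 N and horizontal distance between washer3 and stud below 0.05 m) or (linear speed of washer4 above 0.45 m/s and contact force between the fingers and washer4 below 0.01 N and horizontal distance between washer4 and stud below 0.05 m)).
It fails at once if two washers are carried at once (((height (world z) of washer1 above 0.04 m and horizontal distance between washer1 and stud above 0.06 m) and (height (world z) of washer2 above 0.04 m and horizontal distance between washer2 and stud above 0.06 m)) or ((height (world z) of washer1 above 0.04 m and horizontal distance between washer1 and stud above 0.06 m) and (height (world z) of washer3 above 0.04 m and horizontal distance between washer3 and stud above 0.06 m)) or ((height (world z) of washer1 above 0.04 m and horizontal distance between washer1 and stud above 0.06 m) and (height (world z) of washer4 above 0.04 m and horizontal distance between washer4 and stud above 0.06 m)) or ((height (world z) of washer2 above 0.04 m and horizontal distance between washer2 and stud above 0.06 m) and (height (world z) of washer3 above 0.04 m and horizontal distance between washer3 and stud above 0.06 m)) or ((height (world z) of washer2 above 0.04 m and horizontal distance between washer2 and stud above 0.06 m) and (height (world z) of washer4 above 0.04 m and horizontal distance between washer4 and stud above 0.06 m)) or ((height (world z) of washer3 above 0.04 m and horizontal distance between washer3 and stud above 0.06 m) and (height (world z) of washer4 above 0.04 m and horizontal distance between washer4 and stud above 0.06 m))).
It fails at once if the bearing, bushing, air screwdriver, wrench or oil bottle is moved by more than 30 mm (distance of any of bearing, bushing, air_driver, wrench, oil_can from where it was at the start of the episode above 0.03 m).
It also fails if it takes over 72 s, if anything falls off the work surface, if the arm or the gripper's body presses on something with over 40 N, if the wrist force passes 120 N, or if a joint passes its speed limit or range.

## Robot

A 6-joint arm with a two-finger parallel gripper is mounted at the origin on the work surface. World frame = base frame: x ahead of the robot, y to its left, z up, the work surface at z = 0. Lengths are in m, angles in rad, forces in N, time in s.
With the tool pointing down it reaches from about 0.35 to 0.975 m from the base axis. Payload 4.9 kg.
Tool frame: the origin (TCP) lies at the very end of the fingers, on their centre line; the grasp point (between the pads) lies 19 mm behind it (ctrl.grasp_offset is the distance from the TCP to the grasp point, in m); z points along the fingers, y is the line along which they close (so a half turn about z gives the same grasp; the last joint's range is limited). The gripper opens to 85 mm and grips with 20 to 120 N. Pads are 22 mm wide; open, the fingers measure 114 mm over their backs; the gripper's body (76 mm by 85 mm) begins 54 mm behind the grasp point. The pads swing forward as they close: fully open they stand 13 mm farther back than shut.
Start: joints at [1.126, 0.053, 1.613, -0, 1.476, -0.119], TCP at [0.2, 0.592, 0.231] pointing down, gripper open.
Joint ranges: [-3.01, 3.01], [-1.01, 2.22], [0.06, 2.58], [-1.02, 4.17], [0.09, 2.62], [-3.14, 3.14]. Speed limits (rad/s): [2.57, 2.57, 3.14, 3.14, 3.14, 3.14].

## Interface

Orientations are given as a rotation vector (axis times angle).
In Python, from station import ctrl, optics gives the robot as it stands.
- The arm moves only by the shell command python3 -m handwheel 'ROWS' [OPENING] [FORCE]. ROWS is JSON, a list of rows, each an object of numbers: "tx", "ty", "tz": the shift along the tool's x, y, z in mm; "roll": the turn about the tool's z in rad. A call has 1 to 12 rows; each row shifts and turns the commanded pose from where the row before left it, along the tool's axes as they then stand; what a row does not reach is not made up. A row lasts 1/12 s, in which the tool goes at most 41.7 mm and 7.16 degrees, less where a joint would pass 70% of its speed; a pose out of reach is approached as far as the arm can. A call with a gripper value outside its range is refused whole. OPENING is the finger opening in mm, from 0 to 85.4, set as the call begins (- or left out, the last holds). The fingers move at their own pace and stop on an object; FORCE is the grip in N (left out, the last holds). Time passes only in rows, so rows that do not move let the fingers close. It gives the time, the measured TCP pose, the force, the opening and the grip force at its end, in the units of the state.
- ctrl.get_obs(): the state, without advancing time (a new reading comes with each control period).
- optics.get_image(name): name is "scene" or "top" or "wrist"; returns (picture, depth): 480x640x3 uint8, red, green, blue; 480x640 float32, m along the optical axis (not along the pixel's ray), 0 where there is no reading.
- optics.camera_params(name): a dict with "mtx" (3x3 intrinsics, pixels), "extrinsics" (4x4, takes a point from camera to world coordinates); the wrist camera has in their place "tool_from_camera" (4x4, takes a point from camera to tool coordinates, whose origin is the TCP and whose axes are the flange's). Camera axes: x right, y down, z forward; pixel columns grow to the right and rows downward; lengths in m; the calibration is good to about 2 mm. A picture is of the moment at which its call begins: read the wrist's pose just before it. camera_params takes no time and is no camera call.
- ctrl.finish_job(): hands the job in; it is judged then, once.
The state is a dict: "t": time; "q": joint angles; "dq": joint speeds; "effort": joint torques, N m; "tool_pos": TCP position; "tool_rot": TCP orientation; "contact_force": force on the tool from outside, world axes, zero at the start; "wrist_torque": the same for the moment, N m; "opening": finger opening in m; "grip_force": force on a finger pad.
Only numpy, scipy, OpenCV 4.12 (cv2) and the standard library are available. Lean on these libraries where they do the work, as an engineer would, in place of code of your own. Each camera call takes 0.05 s, during which the arm holds its last target. There are 200 camera calls.

## Working session

There is one attempt and no reset: what is moved stays moved. The work goes in short steps, Python scripts to look and compute and a shell command to move; the robot and the scene stay as the last step left them, time stands still between calls to the robot, and variables do not carry over. Pictures are saved under pics/ and viewed, at most 10 in all, crops included, and the job is handed in when it is done.

```bash
ls; mkdir -p pics
python3 - <<'E'
from station import ctrl, optics
import cv2,numpy as np
print(ctrl.get_obs())
for n in ["top","scene"]:
    im,d=optics.get_image(n); np.save(f"pics/{n}.npy",im); np.save(f"pics/{n}_d.npy",d)
    cv2.imwrite(f"pics/{n}0.png",im[:,:,::-1]); print(optics.camera_params(n))
print(optics.camera_params("wrist"))
E
```

```text
pics
{'t': 0.0, 'q': array([ 1.12601327e+00,  5.33392702e-02,  1.61428534e+00, -1.03167930e-05,
        1.47600804e+00, -1.18999710e-01]), 'dq': array([-0.00138449,  0.00114473, -0.00125477, -0.00110943,  0.00117034,
        0.00120283]), 'effort': array([ 1.59329982e-03, -3.93688023e+01, -3.70173275e+01, -7.84853705e-05,
        7.08619933e-03,  4.57241125e-07]), 'tool_pos': array([0.19976464, 0.5915592 , 0.2300791 ]), 'tool_rot': array([-5.09387023e-01, -3.09945423e+00,  3.08187854e-03]), 'contact_force': array([ 0.22353006, -0.24960046, -0.28579157]), 'wrist_torque': array([-0.0056115 ,  0.01110318, -0.04529475]), 'grip_force': 0.0, 'opening': 0.08530758924604437}
{'mtx': array([[569.92745308,   0.        , 316.15714142],
       [  0.        , 569.92745308, 237.3679764 ],
       [  0.        ,   0.        ,   1.        ]]), 'extrinsics': array([[ 6.05431911e-04, -9.91566788e-01,  1.29595288e-01,
         3.18390044e-01],
       [-9.99879208e-01, -2.61296140e-03, -1.53212898e-02,
        -3.90528951e-03],
       [ 1.55307096e-02, -1.29570358e-01, -9.91448596e-01,
         1.6954763
[... 342 characters left out ...]
0.95005885, -0.20719026,  0.23336747, -0.35704516],
       [-0.01457253, -0.77644152, -0.6300208 ,  1.0544973 ],
       [ 0.        ,  0.        ,  0.        ,  1.        ]])}
{'mtx': array([[376.52141169,   0.        , 317.16349192],
       [  0.        , 376.52141169, 234.82480783],
       [  0.        ,   0.        ,   1.        ]]), 'tool_from_camera': array([[ 2.63630598e-04, -9.45401454e-01, -3.25907995e-01,
         8.41271872e-02],
       [ 9.99999862e-01,  1.00887286e-04,  5.16254826e-04,
         4.27639935e-04],
       [-4.55188090e-04, -3.25908086e-01,  9.45401350e-01,
        -1.41083071e-01],
       [ 0.00000000e+00,  0.00000000e+00,  0.00000000e+00,
         1.00000000e+00]])}
```

View pics/top0.png

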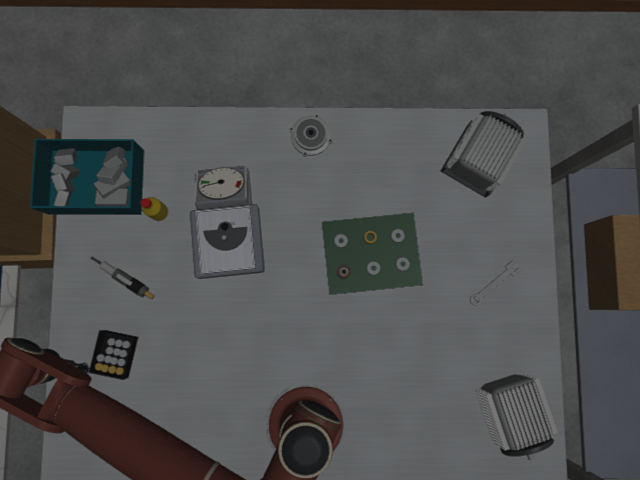

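View pics/scene0.png

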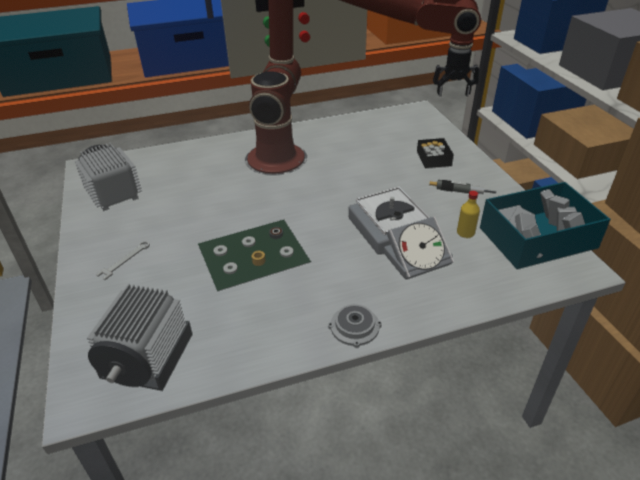

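Top view: washers at about (341,240), (398,236), (374,268), (403,264); bushing at (371,237); bearing (dark) at (343,272); stud near (224,228). In the scene view the needle points clear of the red and short of the green.

```bash
cat > h.py <<'E'
from station import ctrl, optics
import cv2, numpy as np
from scipy.spatial.transform import Rotation as R
def tool():
    o=ctrl.get_obs(); T=np.eye(4); T[:3,:3]=R.from_rotvec(o["tool_rot"]).as_matrix(); T[:3,3]=o["tool_pos"]; return T
def cam(n,T=None):
    p=optics.camera_params(n)
    return p["mtx"], (T@p["tool_from_camera"] if n=="wrist" else p["extrinsics"])
def cast(n,uv,z,T=None):
    K,E=cam(n,T); uv=np.atleast_2d(uv).astype(float)
    r=np.c_[uv,np.ones(len(uv))]@np.linalg.inv(K).T@E[:3,:3].T
    return E[:3,3]+r*((z-E[2,3])/r[:,2])[:,None]
def proj(n,P,T=None):
    K,E=cam(n,T); q=(np.linalg.inv(E)@np.append(P,1))[:3]; q=K@q; return q[:2]/q[2]
def rel(P):
    T=tool(); return np.round(T[:3,:3].T@(np.array(P)-T[:3,3])*1000,1)
def shot(name):
    T=tool(); im,d=optics.get_image("wrist"); np.save(f"pics/{name}.npy",im); np.save(f"pics/{name}_T.npy",T)
    cv2.imwrite(f"pics/{name}.png",im[:,:,::-1]); return im,d,T
E
python3 - <<'E'
from h import *
for n,p in dict(wA=(341,240),wB=(398,236),wC=(374,268),wD=(403,264),bush=(371,237),bear=(343,272)).items(): print(n,cast("top",p,.013).round(3))
print("stud",cast("top",(224,225),.122).round(3), rel(cast("top",(224,225),.122)[0]))
T=tool(); print(T.round(3))
E
```

```text
wA [[ 0.531 -0.104  0.013]]
wB [[ 0.543 -0.274  0.013]]
wC [[ 0.447 -0.201  0.013]]
wD [[ 0.459 -0.288  0.013]]
bush [[ 0.54  -0.193  0.013]]
bear [[ 0.435 -0.109  0.013]]
stud [[0.558 0.229 0.122]] [-455.7 -229.   108.5]
[[-0.947  0.32  -0.001  0.2  ]
 [ 0.32   0.947 -0.002  0.592]
 [ 0.    -0.002 -1.     0.23 ]
 [ 0.     0.     0.     1.   ]]
```

```bash
python3 -m handwheel '[{"tx":-30,"ty":-15},{"tx":-35,"ty":-18},{"tx":-35,"ty":-18},{"tx":-35,"ty":-18},{"tx":-35,"ty":-18},{"tx":-35,"ty":-18},{"tx":-35,"ty":-18},{"tx":-35,"ty":-18},{"tx":-35,"ty":-18},{"tx":-35,"ty":-18},{"tx":-35,"ty":-17},{"tx":-35,"ty":-17}]' 60 && python3 -m handwheel '[{"tx":-30,"ty":-14},{"tx":-10,"ty":-5},{},{}]'
python3 - <<'E'
from h import *
im,d,T=shot("w1"); print(T.round(4), proj("wrist",[.558,.229,.122],T))
E
```

```text
[[-9.474e-01  3.201e-01 -8.000e-04  1.998e-01]
 [ 3.201e-01  9.474e-01 -1.700e-03  5.916e-01]
 [ 2.000e-04 -1.900e-03 -1.000e+00  2.302e-01]
 [ 0.000e+00  0.000e+00  0.000e+00  1.000e+00]] [107.4220338  626.94595322]$[0]: bad value
```

View pics/w1.png

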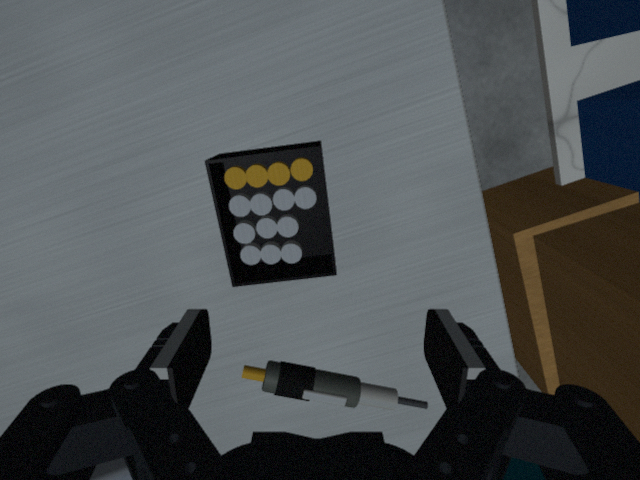

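The arm did not move: the picture shows the parts tray at (270,215) and the air driver at (330,385) from the start pose. I'll try the rows with all keys given.

```bash
python3 -m handwheel '[{"tx":-30,"ty":-15,"tz":0,"roll":0}]' 60; python3 -m handwheel --help | head -20
```

```text
t: 0.23
tool_pos: [0.221, 0.5701, 0.2306]
tool_rot: [-0.502, -3.099, -0.001]
contact_force: [1.1, 0.2, 0.4]
opening: 0.0757
grip_force: 0.0invalid input: not JSON, or not a number
```

```bash
python3 -m handwheel '[{"tx":-35,"ty":-18,"tz":0,"roll":0},{"tx":-35,"ty":-18,"tz":0,"roll":0},{"tx":-35,"ty":-18,"tz":0,"roll":0},{"tx":-35,"ty":-18,"tz":0,"roll":0},{"tx":-35,"ty":-18,"tz":0,"roll":0},{"tx":-35,"ty":-18,"tz":0,"roll":0},{"tx":-35,"ty":-18,"tz":0,"roll":0},{"tx":-35,"ty":-18,"tz":0,"roll":0},{"tx":-35,"ty":-18,"tz":0,"roll":0},{"tx":-35,"ty":-17,"tz":0,"roll":0},{"tx":-35,"ty":-17,"tz":0,"roll":0},{"tx":-30,"ty":-14,"tz":0,"roll":0}]' && python3 -m handwheel '[{"tx":-10,"ty":-5,"tz":0,"roll":0},{"tx":0,"ty":0,"tz":0,"roll":0},{"tx":0,"ty":0,"tz":0,"roll":0},{"tx":0,"ty":0,"tz":0,"roll":0}]'
python3 - <<'E'
from h import *
im,d,T=shot("w2"); print(T.round(4), proj("wrist",[.558,.229,.122],T))
E
```

```text
t: 1.23
tool_pos: [0.5509, 0.2343, 0.231]
tool_rot: [-0.511, -3.1, 0.001]
contact_force: [-0.5, 0.9, -0.1]
opening: 0.0598
grip_force: 0.0
t: 1.57
tool_pos: [0.5565, 0.2296, 0.231]
tool_rot: [-0.507, -3.099, -0.0]
contact_force: [-0.8, 1.1, -0.8]
opening: 0.0601
grip_force: 0.0
[[-9.478e-01  3.189e-01 -9.000e-04  5.565e-01]
 [ 3.189e-01  9.478e-01  4.000e-04  2.296e-01]
 [ 1.000e-03  1.000e-04 -1.000e+00  2.310e-01]
 [ 0.000e+00  0.000e+00  0.000e+00  1.000e+00]] [316.19122126 234.36042852]
```

View pics/w2.png

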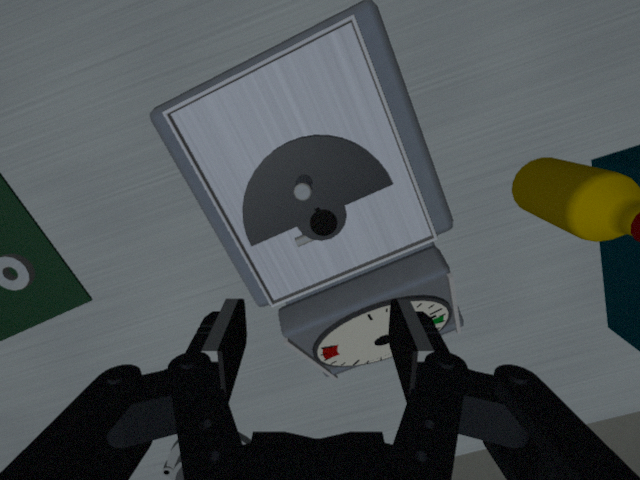

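The wrist view shows the stud's bright top at about (302,191) and a dark hub boss at (324,222). The needle's position is hidden behind the right finger. I'll measure the stud top now.

Run:
```python
from h import *
im=np.load("pics/w2.npy");T=np.load("pics/w2_T.npy")
g=cv2.cvtColor(im,cv2.COLOR_RGB2GRAY)
print(g[178:206:2,288:320:2])
m=(g>115).astype(np.uint8); m[:170]=0;m[210:]=0;m[:,:285]=0;m[:,320:]=0
n,l,s,c=cv2.connectedComponentsWithStats(m); print(s,c)
for k in range(1,n):
    if s[k,4]>60: print(c[k],cast("wrist",c[k],.1225,T), 376*12/(.231+.141-.1225)/1000)
print("top",proj("top",cast("wrist",(302.5,191.5),.1225,T)[0]))
```

```text
[[ 57  53  53  54  51  40  35  45  37  32  35  37  52  51  53  53]
 [ 58  54  54  58  44  43  37  40  40  36  34  41  47  56  50  53]
 [ 54  52  52  55  39  43  43  43  41  42  32  34  37  54  48  52]
 [ 54  58  54  54  43  75  94  99  87  74  42  30  47  49  53  48]
 [ 54  56  51  50  95 106 109 105 109 101  81  34  51  51  45  53]
 [ 51  52  50  77 106 106 110 109 109 108  97  63  43  54  51  48]
 [ 58  54  52  91 106 108 110 109 106 107 107  75  50  50  48  48]
 [ 55  49  53  98 110 106 107 105 111 109 108  79  53  51  53  52]
 [ 53  52  56  76 105 108 107 107 109 108 107  75  53  47  51  50]
 [ 51  52  51  56 103 108 107 110 109 109  94  60  53  55  53  49]
 [ 52  48  52  53  69  94 107 109 104  98  66  52  55  53  46  47]
 [ 51  53  52  51  50  53  66  72  70  54  51  47  49  51  54  51]
 [ 56  55  52  53  49  51  53  47  50  51  49  47  51  50  48  50]
 [ 46  56  53  51  50  51  53  48  51  49  48  51  49  48  50  49]]
[[     0      0    640    480 307200]] [[319.5 239.5]]
top [223.17186663 236.43332464]
```

Run:
```python
from h import *
im=np.load("pics/w2.npy");T=np.load("pics/w2_T.npy")
g=cv2.cvtColor(im,cv2.COLOR_RGB2GRAY)
m=(g>80).astype(np.uint8); m[:182]=0;m[203:]=0;m[:,:292]=0;m[:,314:]=0
n,l,s,c=cv2.connectedComponentsWithStats(m); print(s[1:],c[1:])
print(cast("wrist",c[1:],.1225,T))
m=((g>120)&(im.max(2).astype(int)-im.min(2)<30)).astype(np.uint8); m[300:]=0;m[:,60:]=0
n,l,s,c=cv2.connectedComponentsWithStats(m); print(s[1:],c[1:])
print(rel([.531,-.104,.16]))
```

```text
[[294 183  16  17 214]] [[301.78971963 191.42990654]]
[[0.52573774 0.22962539 0.1225    ]]
[] []
[ -82.3 -324.6   71.1]
```

```bash
python3 -m handwheel '[{"tx":-8,"ty":-25,"tz":0,"roll":0},{"tx":-9,"ty":-35,"tz":0,"roll":0},{"tx":-9,"ty":-35,"tz":0,"roll":0},{"tx":-9,"ty":-35,"tz":5,"roll":0},{"tx":-9,"ty":-35,"tz":10,"roll":0},{"tx":-9,"ty":-35,"tz":10,"roll":0},{"tx":-9,"ty":-35,"tz":15,"roll":0},{"tx":-9,"ty":-35,"tz":15,"roll":0},{"tx":-9,"ty":-35,"tz":10,"roll":0},{"tx":-2,"ty":-20,"tz":6,"roll":0},{"tx":0,"ty":0,"tz":0,"roll":0},{"tx":0,"ty":0,"tz":0,"roll":0}]'
python3 - <<'E'
from h import *
im,d,T=shot("w3"); print(T[:3,3])
g=cv2.cvtColor(im,cv2.COLOR_RGB2GRAY)
print("pred",proj("wrist",[.531,-.104,.013],T))
m=((g>110)&(im.max(2).astype(int)-im.min(2)<25)).astype(np.uint8)
n,l,s,c=cv2.connectedComponentsWithStats(m)
for k in range(1,n):
    if s[k,4]>150: print(s[k],c[k],cast("wrist",c[k],.013,T))
E
```

```text
t: 2.62
tool_pos: [0.5307, -0.1048, 0.1599]
tool_rot: [-0.51, -3.099, -0.001]
contact_force: [-0.5, 0.3, -0.3]
opening: 0.0601
grip_force: 0.0
[ 0.53066848 -0.1048122   0.15994951]
pred [317.4049645  217.04775083]
[    0     0   264   142 18909] [87.80813369 47.08413983] [[ 0.36454178 -0.21507187  0.013     ]]
[   229      0    411    476 121704] [470.20691185 218.09233879] [[0.57086753 0.01113261 0.013     ]]
[252  87  32  34 414] [267.69082126 103.51207729] [[ 0.43863264 -0.11071348  0.013     ]]
[ 141  133   51   51 1674] [165.70669056 157.59617682] [[ 0.44999234 -0.19760821  0.013     ]]
[  49  185   49   47 1462] [ 73.17920657 208.16073871] [[ 0.46230827 -0.28425922  0.013     ]]
[ 296  193   48   47 1442] [319.70943135 216.23994452] [[ 0.530954   -0.10204923  0.013     ]]
[    0   195   127   268 16793] [ 40.16786756 339.55457631] [[ 0.55952802 -0.37515929  0.013     ]]
[ 116  274   45   41 1153] [138.04770165 293.85082394] [[ 0.5465831  -0.27105767  0.013     ]]
[138 345  50  29 488] [160.57172131 361.21516393] [[ 0.6149699  -0.28367353  0.013     ]]
[ 129  434   55   46 1626] [160.67896679 461.15928659] [[ 0.7250646  -0.33812467  0.013     ]]
[452 437  30  43 324] [464.48148148 449.5154321 ] [[ 0.80921951 -0.04164683  0.013     ]]
```

View pics/w3.png

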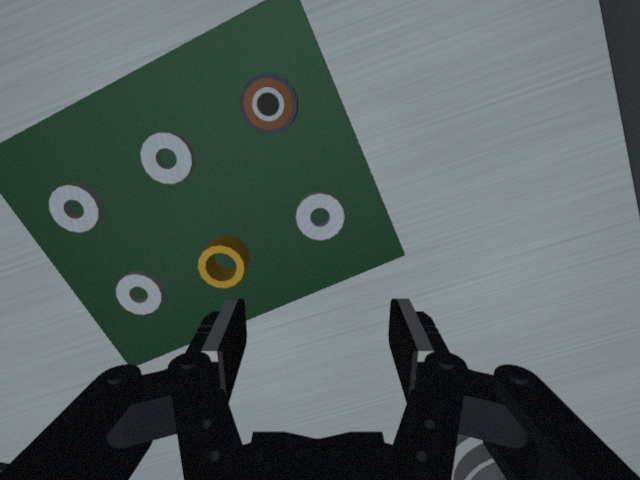

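Four washers at (320,216), (166,158), (74,208) and (139,294); bushing at (222,262), bearing at (268,104). I'll descend on the first washer.

```bash
python3 -m handwheel '[{"tx":0.6,"ty":2.7,"tz":20,"roll":0},{"tx":0,"ty":0,"tz":35,"roll":0},{"tx":0,"ty":0,"tz":35,"roll":0},{"tx":0,"ty":0,"tz":30,"roll":0},{"tx":0,"ty":0,"tz":20,"roll":0},{"tx":0,"ty":0,"tz":10,"roll":0},{"tx":0,"ty":0,"tz":8,"roll":0},{"tx":0,"ty":0,"tz":0,"roll":0}]' && python3 -m handwheel '[{"tx":0,"ty":0,"tz":0,"roll":0},{"tx":0,"ty":0,"tz":0,"roll":0},{"tx":0,"ty":0,"tz":0,"roll":0},{"tx":0,"ty":0,"tz":0,"roll":0},{"tx":0,"ty":0,"tz":0,"roll":0},{"tx":0,"ty":0,"tz":0,"roll":0}]' 34 40
```

```text
t: 3.33
tool_pos: [0.5314, -0.1016, 0.0018]
tool_rot: [-0.507, -3.1, -0.0]
contact_force: [-0.6, 0.3, -0.1]
opening: 0.0601
grip_force: 0.0
t: 3.83
tool_pos: [0.5332, -0.1031, 0.0046]
tool_rot: [0.509, 3.096, 0.0]
contact_force: [-0.9, 2.4, 5.9]
opening: 0.0374
grip_force: 40.0
```

```bash
python3 -m handwheel '[{"tx":0,"ty":0,"tz":-5,"roll":0},{"tx":0,"ty":0,"tz":-15,"roll":0},{"tx":0,"ty":0,"tz":-15,"roll":0},{"tx":0,"ty":0,"tz":-5,"roll":0},{"tx":0,"ty":0,"tz":0,"roll":0}]'
python3 - <<'E'
from h import *
im,d,T=shot("w4"); print(T.round(4))
cv2.imwrite("pics/w4c.png",cv2.resize(im[230:400,200:440,::-1],None,fx=3,fy=3))
E
```

```text
t: 4.25
tool_pos: [0.5329, -0.1034, 0.0444]
tool_rot: [0.509, 3.096, -0.001]
contact_force: [0.0, 0.1, -0.9]
opening: 0.0376
grip_force: 40.3
[[-9.473e-01  3.202e-01  3.900e-03  5.329e-01]
 [ 3.202e-01  9.473e-01 -1.400e-03 -1.034e-01]
 [-4.100e-03 -1.000e-04 -1.000e+00  4.440e-02]
 [ 0.000e+00  0.000e+00  0.000e+00  1.000e+00]]
```

View pics/w4c.png

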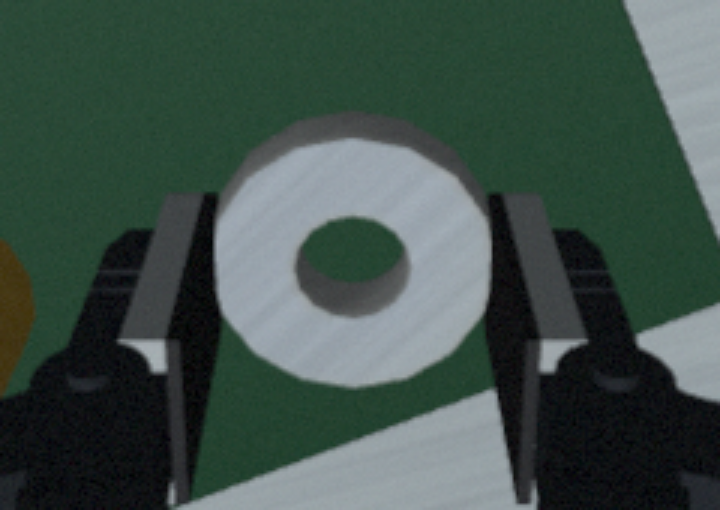

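The washer is held flat and centred between the pads, its top face centred at about crop (353,263).

```bash
cat >> h.py <<'E'
def held(im,T,zt=-0.0085):
    "top-face centre of held washer, tool mm (x,y)"
    g=cv2.cvtColor(im,cv2.COLOR_RGB2GRAY); m=((g>110)&(im.max(2).astype(int)-im.min(2)<25)).astype(np.uint8)
    n,l,s,c=cv2.connectedComponentsWithStats(m)
    k=l[335,318]; cs,_=cv2.findContours((l==k).astype(np.uint8),cv2.RETR_EXTERNAL,cv2.CHAIN_APPROX_NONE)
    P=cast("wrist",cs[0][:,0],T[2,3]-zt,T); (x,y),r=cv2.minEnclosingCircle((P[:,:2]*1000).astype(np.float32))
    e=cv2.fitEllipse((P[:,:2]*1000).astype(np.float32)); print(s[k],e,r)
    return T[:3,:3].T@(np.append(np.array(e[0])/1000,T[2,3]-zt)-T[:3,3])*1000
E
python3 - <<'E'
from h import *
im=np.load("pics/w4.npy");T=np.load("pics/w4_T.npy"); print(held(im,T))
t=held(im,T)
S=np.array([.5257,.2296,0]); d=T[:3,:3]@np.array([t[0],t[1],0])/1000
S[:2]-=d[:2]; S[2]=.150; print(S,rel(S))
E
```

```text
[     0      0    629    480 180221] ((526.4351806640625, -127.62545776367188), (208.94107055664062, 286.8605041503906), 141.4455108642578) 161.42572021484375
[ -1.69686721 -24.96274712  -8.48984704]
[     0      0    629    480 180221] ((526.4351806640625, -127.62545776367188), (208.94107055664062, 286.8605041503906), 141.4455108642578) 161.42572021484375
[0.53208584 0.25379172 0.15      ] [ 114.   338.2 -107.1]
```

```bash
sed -i 's/l\[335,318\]/l[349,318]/' h.py
python3 - <<'E'
from h import *
im=np.load("pics/w4.npy");T=np.load("pics/w4_T.npy"); t=held(im,T); print(t)
S=np.array([.5257,.2296,0]); d=T[:3,:3]@np.array([t[0],t[1],0])/1000
S[:2]-=d[:2]; S[2]=.150; print(S,rel(S))
E
```

```text
[ 272  276   92   83 5099] ((530.4686279296875, -102.13066101074219), (37.30067443847656, 37.89960479736328), 84.46418762207031) 19.23885726928711
[ 2.64572258  0.48120738 -8.51109985]
[0.52805231 0.22829695 0.15      ] [ 109.7  312.7 -107.1]
```

```bash
python3 -m handwheel '[{"tx":0,"ty":0,"tz":-25,"roll":0},{"tx":5,"ty":10,"tz":-35,"roll":0},{"tx":12,"ty":35,"tz":-20,"roll":0},{"tx":12,"ty":37,"tz":-12,"roll":0},{"tx":12,"ty":37,"tz":-10,"roll":0},{"tx":12,"ty":37,"tz":-5,"roll":0},{"tx":12,"ty":37,"tz":0,"roll":0},{"tx":12,"ty":37,"tz":0,"roll":0},{"tx":12,"ty":37,"tz":0,"roll":0},{"tx":12,"ty":25,"tz":0,"roll":0},{"tx":8,"ty":15,"tz":0,"roll":0},{"tx":0,"ty":5,"tz":0,"roll":0}]' && python3 -m handwheel '[{"tx":0,"ty":0,"tz":0,"roll":0},{"tx":0,"ty":0,"tz":0,"roll":0},{"tx":0,"ty":0,"tz":0,"roll":0}]';  python3 - <<'E'
from h import *
im,d,T=shot("w5"); print(T[:3,3],rel([.5281,.2283,.15])); print(held(im,T)); print(proj("wrist",[.5257,.2296,.1225],T),proj("top",[.5257,.2296,.1225]))
cv2.imwrite("pics/w5c.png",cv2.resize(im[140:440,160:480,::-1],None,fx=2,fy=2))
E
```

```text
t: 5.3
tool_pos: [0.5264, 0.2298, 0.1475]
tool_rot: [-0.504, -3.098, 0.001]
contact_force: [-0.4, -0.8, -1.7]
opening: 0.0375
grip_force: 40.5
t: 5.55
tool_pos: [0.528, 0.2261, 0.1485]
tool_rot: [-0.511, -3.099, 0.001]
contact_force: [-0.1, -0.6, -1.0]
opening: 0.0372
grip_force: 40.5
[0.52803758 0.22614248 0.14850389] [ 0.8  2.1 -1.3]
[ 269  309   95   80 3287] ((536.1663818359375, 222.981689453125), (30.114662170410156, 43.84113693237305), 36.4301643371582) 25.54938316345215
[-8.70827085 -0.38989732 -8.50482056]
[321.30003303 279.67114797] [223.33734172 236.51795312]
```

View pics/w5c.png

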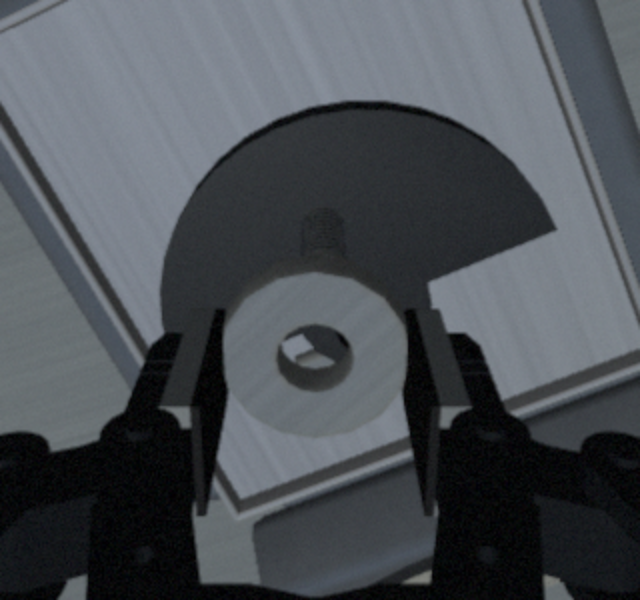

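Crop shows the washer centre at x≈315 and the stud shaft at x≈324, about 2 mm off in tool y, as predicted. I'll check the foot, correct and lower to just above the stud top.

```bash
python3 - <<'E'
from h import *
T=np.load("pics/w5_T.npy"); im=np.load("pics/w5.npy")
g=cv2.GaussianBlur(cv2.cvtColor(im,cv2.COLOR_RGB2GRAY),(3,3),0)
print(g[238:262:2,322]); print(g[254:262:2,306:340:2])
print(cast("wrist",(322,244.5),.0865,T)+T[:3,0]*-.006)
E
python3 -m handwheel '[{"tx":0.8,"ty":2.1,"tz":8,"roll":0},{"tx":0,"ty":0,"tz":8,"roll":0},{"tx":0,"ty":0,"tz":2,"roll":0},{"tx":0,"ty":0,"tz":0,"roll":0},{"tx":0,"ty":0,"tz":0,"roll":0}]'
```

```text
[49 49 48 40 38 38 38 37 38 37 39 41]
[[50 49 44 43 42 41 43 41 38 37 36 38 38 42 46 47 46]
 [49 49 42 43 44 46 43 40 37 39 37 38 38 41 46 46 47]
 [48 48 43 42 44 43 40 39 39 38 36 38 39 43 46 45 46]
 [48 47 43 39 43 43 42 42 41 38 37 36 39 43 46 45 44]]
[[0.52694251 0.22996045 0.08649643]]
t: 6.02
tool_pos: [0.5276, 0.2292, 0.1304]
tool_rot: [-0.51, -3.099, 0.001]
contact_force: [-0.2, 0.2, -1.0]
opening: 0.0377
grip_force: 40.5
```

```bash
for i in 1; do python3 -m handwheel '[{"tx":0.5,"ty":-0.5,"tz":2,"roll":0},{"tx":0,"ty":0,"tz":2,"roll":0},{"tx":0,"ty":0,"tz":0,"roll":0}]'; python3 -m handwheel '[{"tx":0,"ty":0,"tz":1.5,"roll":0},{"tx":0,"ty":0,"tz":1.5,"roll":0},{"tx":0,"ty":0,"tz":0,"roll":0}]';python3 -m handwheel '[{"tx":0,"ty":0,"tz":1,"roll":0},{"tx":0,"ty":0,"tz":1,"roll":0},{"tx":0,"ty":0,"tz":0,"roll":0}]';python3 -m handwheel '[{"tx":0,"ty":0,"tz":1,"roll":0},{"tx":0,"ty":0,"tz":1,"roll":0},{"tx":0,"ty":0,"tz":0,"roll":0}]'; done
```

```text
t: 6.27
tool_pos: [0.5272, 0.2292, 0.1269]
tool_rot: [-0.509, -3.1, 0.0]
contact_force: [-0.2, -0.6, -1.1]
opening: 0.0373
grip_force: 40.5
t: 6.52
tool_pos: [0.5271, 0.2292, 0.1238]
tool_rot: [-0.509, -3.1, 0.0]
contact_force: [-0.2, 0.2, -1.2]
opening: 0.0378
grip_force: 40.5
t: 6.77
tool_pos: [0.5272, 0.2292, 0.1219]
tool_rot: [-0.509, -3.1, 0.0]
contact_force: [-0.1, 0.0, -1.4]
opening: 0.0376
grip_force: 40.5
t: 7.02
tool_pos: [0.5272, 0.2292, 0.1199]
tool_rot: [-0.509, -3.1, 0.0]
contact_force: [0.5, -0.7, -0.6]
opening: 0.0373
grip_force: 40.5
```

```bash
python3 -m handwheel '[{"tx":-0.6,"ty":-0.3,"tz":1,"roll":0},{"tx":0,"ty":0,"tz":1,"roll":0},{"tx":0,"ty":0,"tz":0,"roll":0},{"tx":0,"ty":0,"tz":0,"roll":0}]'; python3 -m handwheel '[{"tx":0,"ty":0,"tz":1,"roll":0},{"tx":0,"ty":0,"tz":0,"roll":0},{"tx":0,"ty":0,"tz":0,"roll":0}]';python3 -m handwheel '[{"tx":0,"ty":0,"tz":1,"roll":0},{"tx":0,"ty":0,"tz":0,"roll":0},{"tx":0,"ty":0,"tz":0,"roll":0}]'
```

```text
t: 7.35
tool_pos: [0.5277, 0.2287, 0.118]
tool_rot: [-0.509, -3.1, 0.0]
contact_force: [-0.6, -1.3, -0.7]
opening: 0.0372
grip_force: 40.5
t: 7.6
tool_pos: [0.5277, 0.2288, 0.1171]
tool_rot: [-0.509, -3.1, 0.0]
contact_force: [0.4, 0.4, -0.7]
opening: 0.0372
grip_force: 40.5
t: 7.85
tool_pos: [0.5277, 0.2287, 0.116]
tool_rot: [-0.51, -3.1, 0.0]
contact_force: [-0.5, -0.1, -0.8]
opening: 0.0377
grip_force: 40.5
```

```bash
python3 -m handwheel '[{"tx":0,"ty":0,"tz":2,"roll":0},{"tx":0,"ty":0,"tz":2,"roll":0},{"tx":0,"ty":0,"tz":2,"roll":0},{"tx":0,"ty":0,"tz":0,"roll":0}]'; python3 -m handwheel '[{"tx":0,"ty":0,"tz":2,"roll":0},{"tx":0,"ty":0,"tz":2,"roll":0},{"tx":0,"ty":0,"tz":2,"roll":0},{"tx":0,"ty":0,"tz":0,"roll":0}]';python3 -m handwheel '[{"tx":0,"ty":0,"tz":2,"roll":0},{"tx":0,"ty":0,"tz":2,"roll":0},{"tx":0,"ty":0,"tz":2,"roll":0},{"tx":0,"ty":0,"tz":0,"roll":0}]'
```

```text
t: 8.18
tool_pos: [0.5274, 0.2286, 0.1094]
tool_rot: [-0.509, -3.099, 0.001]
contact_force: [-0.5, -0.6, -0.5]
opening: 0.0376
grip_force: 40.5
t: 8.52
tool_pos: [0.5274, 0.2286, 0.1035]
tool_rot: [-0.509, -3.099, 0.001]
contact_force: [0.1, -0.1, 0.4]
opening: 0.0376
grip_force: 40.5
t: 8.85
tool_pos: [0.5275, 0.2286, 0.0975]
tool_rot: [-0.509, -3.099, 0.001]
contact_force: [0.4, 0.9, -0.7]
opening: 0.0377
grip_force: 40.5
```

```bash
python3 -m handwheel '[{"tx":0,"ty":0,"tz":1,"roll":0},{"tx":0,"ty":0,"tz":1,"roll":0},{"tx":0,"ty":0,"tz":1,"roll":0},{"tx":0,"ty":0,"tz":0,"roll":0}]'; python3 -m handwheel '[{"tx":0,"ty":0,"tz":1,"roll":0},{"tx":0,"ty":0,"tz":1,"roll":0},{"tx":0,"ty":0,"tz":1,"roll":0},{"tx":0,"ty":0,"tz":0,"roll":0}]'; python3 -m handwheel '[{"tx":0,"ty":0,"tz":1,"roll":0},{"tx":0,"ty":0,"tz":1,"roll":0},{"tx":0,"ty":0,"tz":0,"roll":0}]'
```

```text
t: 9.18
tool_pos: [0.5277, 0.2287, 0.0949]
tool_rot: [-0.509, -3.1, 0.0]
contact_force: [0.1, -0.2, -2.0]
opening: 0.0376
grip_force: 40.5
t: 9.52
tool_pos: [0.5276, 0.2287, 0.0918]
tool_rot: [-0.509, -3.1, 0.0]
contact_force: [-0.6, -0.0, -0.1]
opening: 0.0374
grip_force: 40.5
t: 9.77
tool_pos: [0.5276, 0.2287, 0.0898]
tool_rot: [-0.509, -3.1, 0.0]
contact_force: [0.1, 0.3, -0.8]
opening: 0.0374
grip_force: 40.5
```

```bash
for k in 1 2 3; do :; done; python3 -m handwheel '[{"tx":0,"ty":0,"tz":1,"roll":0},{"tx":0,"ty":0,"tz":0,"roll":0}]' | sed -n '2p;4p'; python3 -m handwheel '[{"tx":0,"ty":0,"tz":1,"roll":0},{"tx":0,"ty":0,"tz":0,"roll":0}]'| sed -n '2p;4p'; python3 -m handwheel '[{"tx":0,"ty":0,"tz":1,"roll":0},{"tx":0,"ty":0,"tz":0,"roll":0}]'| sed -n '2p;4p';python3 -m handwheel '[{"tx":0,"ty":0,"tz":1,"roll":0},{"tx":0,"ty":0,"tz":0,"roll":0}]'| sed -n '2p;4p'
```

```text
tool_pos: [0.5277, 0.2287, 0.0889]
contact_force: [-0.1, -0.5, -0.8]
tool_pos: [0.5277, 0.2287, 0.0879]
contact_force: [0.0, 0.2, -1.4]
tool_pos: [0.5279, 0.2287, 0.0871]
contact_force: [-0.0, -0.6, -0.4]
tool_pos: [0.5279, 0.2287, 0.0862]
contact_force: [-0.9, -0.7, 1.7]
```

```bash
python3 -m handwheel '[{"tx":0,"ty":0,"tz":1,"roll":0},{"tx":0,"ty":0,"tz":0,"roll":0}]'| sed -n '2p;4p';python3 -m handwheel '[{"tx":0,"ty":0,"tz":0.5,"roll":0},{"tx":0,"ty":0,"tz":0,"roll":0}]'| sed -n '2p;4p'
python3 - <<'E'
from h import *
im,d=optics.get_image("scene"); np.save("pics/s1.npy",im)
cv2.imwrite("pics/s1c.png",cv2.resize(im[180:290,340:470,::-1],None,fx=5,fy=5,interpolation=cv2.INTER_CUBIC))
E
```

```text
tool_pos: [0.5279, 0.2288, 0.0853]
contact_force: [-1.3, 0.2, 1.7]
tool_pos: [0.5279, 0.2288, 0.0849]
contact_force: [-1.6, -0.5, 2.5]
```

View pics/s1c.png

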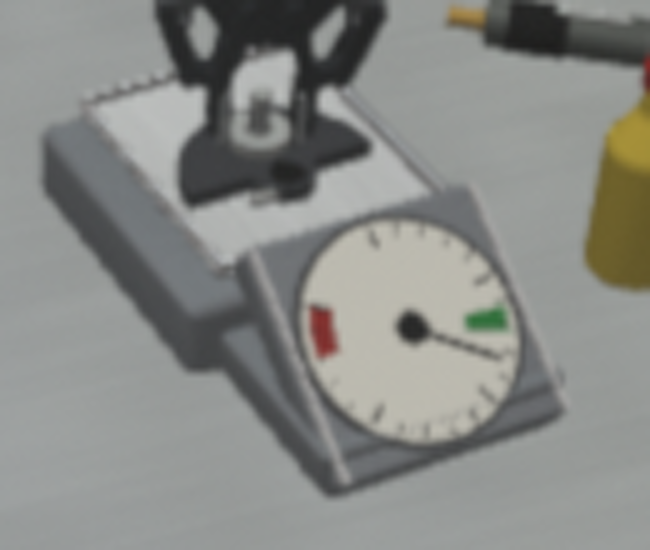

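The crop shows the washer flat on the flyweight around the stud. The needle is slightly past green while I press. Now ease, release and rise.

```bash
python3 -m handwheel '[{"tx":0,"ty":0,"tz":-1.5,"roll":0},{"tx":0,"ty":0,"tz":0,"roll":0}]'| sed -n '2p;4p';python3 -m handwheel '[{"tx":0,"ty":0,"tz":0,"roll":0},{"tx":0,"ty":0,"tz":0,"roll":0},{"tx":0,"ty":0,"tz":0,"roll":0},{"tx":0,"ty":0,"tz":-2,"roll":0},{"tx":0,"ty":0,"tz":-10,"roll":0},{"tx":0,"ty":0,"tz":-25,"roll":0},{"tx":0,"ty":0,"tz":-35,"roll":0},{"tx":0,"ty":0,"tz":-35,"roll":0},{"tx":0,"ty":0,"tz":-35,"roll":0},{"tx":0,"ty":0,"tz":-5,"roll":0},{"tx":0,"ty":0,"tz":0,"roll":0},{"tx":0,"ty":0,"tz":0,"roll":0}]' 58
cat > dial.py <<'E'
from h import *
# dial: face ellipse -> unit circle, oriented by green (1.747 rad) and red (from 4.71) sectors
def dial(name):
    im,_=optics.get_image("scene"); np.save(f"pics/{name}.npy",im)
    c=cv2.resize(im[180:290,340:470],None,fx=5,fy=5,interpolation=cv2.INTER_CUBIC).astype(int)
    r,g,b=c[...,0],c[...,1],c[...,2]
    face=((r>150)&(r-b>15)).astype(np.uint8)
    cs,_=cv2.findContours(cv2.morphologyEx(face,cv2.MORPH_CLOSE,np.ones((15,15))),cv2.RETR_EXTERNAL,cv2.CHAIN_APPROX_NONE)
    k=max([q for q in cs],key=lambda q:cv2.contourArea(q) if 380<q[:,0,0].mean()<450 and 290<q[:,0,1].mean()<370 else 0)
    (x,y),(d1,d2),a=cv2.fitEllipse(cv2.convexHull(k)); a=np.deg2rad(a)
    Q=np.array([[np.cos(a),np.sin(a)],[-np.sin(a),np.cos(a)]]); Q=Q.T@np.diag([2/d1,2/d2])@Q
    yy,xx=np.mgrid[:c.shape[0],:c.shape[1]]; P=np.stack([xx-x,yy-y],-1)@Q.T
    rad=np.hypot(P[...,0],P[...,1]); ang=np.arctan2(P[...,1],P[...,0])
    def mean(m): return np.angle(np.exp(1j*ang[m]).sum())
    G=mean((g-r>40)&(rad<1)); Rd=mean((r-g>60)&(rad<1))
    dark=(c.max(2)<110)&(rad>.3)&(rad<.62); N=mean(dark)
    f=lambda t:(t-G)%(2*np.pi)
    nd=(f(N)+np.pi)%(2*np.pi)-np.pi+1.7475
    print("ellipse",x,y,d1,d2,"red at",f(Rd)+1.7475,"dark px",dark.sum(),"needle",nd,"g",nd/2.618*1000)
E
python3 - <<'E'
from dial import *
dial("d1"); im,d,T=shot("w6"); print(T[:3,3])
E
```

```text
tool_pos: [0.5279, 0.2288, 0.0863]
contact_force: [0.4, 0.4, 0.6]
t: 11.98
tool_pos: [0.5278, 0.2288, 0.2335]
tool_rot: [0.509, 3.099, 0.001]
contact_force: [0.5, 0.5, 0.6]
opening: 0.0582
grip_force: 0.0
ellipse 323.4267272949219 331.3855895996094 40.29096984863281 66.6642837524414 red at 4.618589834877724 dark px 0 needle 1.7475 g 667.494270435447
[0.52705128 0.22855746 0.23179746]
```

```bash
python3 - <<'E'
import numpy as np,cv2
im=np.load("pics/d1.npy"); c=cv2.resize(im[180:290,340:470],None,fx=5,fy=5,interpolation=cv2.INTER_CUBIC)
print(c[[270,300,400,370],[410,450,380,560]], c[327,413], c[345,460])
E
sed -i 's/(r>150)&(r-b>15)/(r>115)\&(r-b>12)/' dial.py
python3 - <<'E'
import dial; dial.dial("d2")
E
```

```text
[[184 182 171]
 [184 183 172]
 [177 175 166]
 [132 135 134]] [43 43 43] [184 182 172]
ellipse 432.7502746582031 428.49835205078125 3.0049355030059814 26.1726016998291 red at 1.7475 dark px 0 needle 1.7475 g 667.494270435447
```

```bash
sed -i 's/(r>115)&(r-b>12)/(r>145)\&(r-b>5)/; s/c.max(2)<110/c.max(2)<140/' dial.py
python3 - <<'E'
import dial; dial.dial("d3")
from h import *
im=np.load("pics/d3.npy")
cv2.imwrite("pics/d3c.png",cv2.resize(im[180:290,340:470,::-1],None,fx=5,fy=5,interpolation=cv2.INTER_CUBIC))
im=np.load("pics/w6.npy");T=np.load("pics/w6_T.npy");g=cv2.cvtColor(im,cv2.COLOR_RGB2GRAY)
print(g[150:230:3,270:340:3])
E
```

```text
ellipse 409.34820556640625 330.55218505859375 202.6199951171875 231.3668975830078 red at 5.017883103883481 dark px 360 needle 1.6270981352116851 g 621.5042533276109
[[130 136 128 128 130 135 127 130 128 131 132 132 126 136 133 128 132 132
  128 128 129 131 128 127]
 [128 133 132 129 129 134 133 130 125 127 133 131 130 131 137 130 129 131
  132 132 126 129 129 129]
 [128 129 131 128 129 133 133 129 126 127 132 130 132 127 136 133 128 132
  128 131 130 126 131 128]
 [129 131 135 134 132 129 135 130 129 129 128 131 131 129 131 135 130 126
  131 132 133 130 131 128]
 [131 130 131 136 129 130 131 133 133 128 127 132 129 129 128 134 136 128
  131 129 130 128 128 130]
 [132 131 132 132 131 127 132 133 130 128 130 128 133 130 129 133 135 130
  128 129 129 129 128 128]
 [129 131 128 129 132 131 132 130 134 126 132 126 133 129 130 127 137 132
  128 131 130 130 129 129]
 [132 128 129 129 133 131 130 133 135 128 128 124 130 133 132 127 108  88
   53  28  25  21  27  25]
 [129 129 132 128 131 137 130 133 131 128 128 127 127  79   4  22  41  46
   47  48  49  50  52  54]
 [128 132 128 130 130 134 
[... 1092 characters left out ...]
53  55  55  50  53  52  51  66 107 106 107 106 108 104  80  68  85
  112 114 110 111 112 106]
 [ 54  56  53  53  53  52  52  51  86 107 110 107 104 105  35  47  34  31
   35 107 109 111 106 107]
 [ 54  51  54  53  51  50  50  53 104 109 104 105 107  61  29  40  34  35
   33  75 112 106 107 109]
 [ 55  50  56  52  52  53  51  51 103 106 108 105 105  42  37  41  41  30
   41  54 107 107 108 108]
 [ 54  54  52  50  51  53  52  47 103 106 110 108 109  39  45  85  86  75
   43  66 106 109 108 107]
 [ 52  50  50  53  51  51  52  49  75 108 107 110 102  84 106 108 106 106
   76 100 106 109 107 113]
 [ 51  51  56  49  54  46  53  51  65 107 108 106 110  98 107 107 108 109
   98 101 108 105 109 108]]
```

View pics/d3c.png

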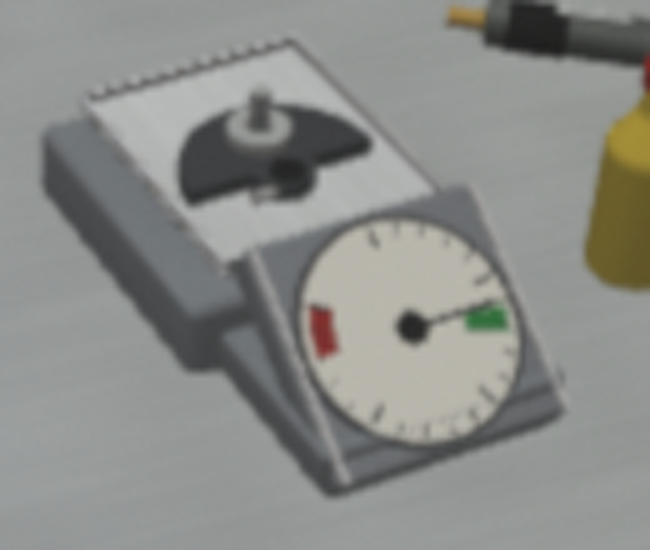

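The washer lies flat with the stud through it. The needle, with its tip at (490,303), sits just short of the green sector at (487,320), i.e. about 600 g. One more washer will land near 690 g, so I'm going to the next one.

```bash
python3 -m handwheel '[{"tx":-3,"ty":-25,"tz":0,"roll":0},{"tx":-5,"ty":-36,"tz":0,"roll":0},{"tx":-5,"ty":-38,"tz":0,"roll":0},{"tx":-5,"ty":-38,"tz":0,"roll":0},{"tx":-6,"ty":-38,"tz":0,"roll":0},{"tx":-6,"ty":-38,"tz":10,"roll":0},{"tx":-6,"ty":-38,"tz":12,"roll":0},{"tx":-6,"ty":-38,"tz":12,"roll":0},{"tx":-6,"ty":-38,"tz":12,"roll":0},{"tx":-6,"ty":-38,"tz":12,"roll":0},{"tx":-6,"ty":-38,"tz":10,"roll":0},{"tx":-3,"ty":-22,"tz":4,"roll":0}]' 60 && python3 -m handwheel '[{"tx":0,"ty":-4,"tz":0,"roll":0},{"tx":0,"ty":0,"tz":0,"roll":0},{"tx":0,"ty":0,"tz":0,"roll":0}]'
python3 - <<'E'
from h import *
im,d,T=shot("w7"); print(T[:3,3])
g=cv2.cvtColor(im,cv2.COLOR_RGB2GRAY)
m=((g>110)&(im.max(2).astype(int)-im.min(2)<25)).astype(np.uint8)
n,l,s,c=cv2.connectedComponentsWithStats(m)
for k in range(1,n):
    if 800<s[k,4]<2500 and s[k,2]<60:
        P=cast("wrist",c[k],.013,T)[0]; print(s[k],c[k],P, rel([P[0],P[1],.0045]))
E
```

```text
t: 13.18
tool_pos: [0.449, -0.1963, 0.158]
tool_rot: [-0.513, -3.095, -0.001]
contact_force: [0.4, 0.7, 0.5]
opening: 0.0603
grip_force: 0.0
t: 13.43
tool_pos: [0.45, -0.1972, 0.1605]
tool_rot: [-0.51, -3.099, -0.002]
contact_force: [0.4, -0.4, -0.2]
opening: 0.0602
grip_force: 0.0
[ 0.44996205 -0.19719352  0.16050334]
[ 291  194   48   46 1488] [314.54637097 216.55107527] [ 0.44928915 -0.19841549  0.013     ] [  0.4  -1.9 156.4]
[ 198  241   47   44 1305] [220.65977011 262.3816092 ] [ 0.46178631 -0.28510645  0.013     ] [-39.1 -80.1 156.3]
[ 251  322   43   37 1049] [271.93326978 340.11534795] [ 0.54611277 -0.27172778  0.013     ] [-114.8  -40.5  156.3]
[ 129  434   55   46 1650] [160.62424242 461.06545455] [ 0.64462212 -0.43083165  0.013     ] [-258.9 -159.8  156.2]
[ 452  434   54   46 1639] [474.03294692 461.15131178] [ 0.74768705 -0.12776639  0.013     ] [-259.9  160.3  156.4]
```

```bash
python3 -m handwheel '[{"tx":0.5,"ty":-1.4,"tz":20,"roll":0},{"tx":0,"ty":0,"tz":35,"roll":0},{"tx":0,"ty":0,"tz":35,"roll":0},{"tx":0,"ty":0,"tz":30,"roll":0},{"tx":0,"ty":0,"tz":20,"roll":0},{"tx":0,"ty":0,"tz":10,"roll":0},{"tx":0,"ty":0,"tz":6,"roll":0},{"tx":0,"ty":0,"tz":0,"roll":0},{"tx":0,"ty":0,"tz":0,"roll":0}]' && python3 -m handwheel '[{"tx":0,"ty":0,"tz":0,"roll":0},{"tx":0,"ty":0,"tz":0,"roll":0},{"tx":0,"ty":0,"tz":0,"roll":0},{"tx":0,"ty":0,"tz":0,"roll":0},{"tx":0,"ty":0,"tz":0,"roll":0},{"tx":0,"ty":0,"tz":0,"roll":0}]' 34 40 && python3 -m handwheel '[{"tx":0,"ty":0,"tz":-5,"roll":0},{"tx":0,"ty":0,"tz":-15,"roll":0},{"tx":0,"ty":0,"tz":-15,"roll":0},{"tx":0,"ty":0,"tz":-5,"roll":0},{"tx":0,"ty":0,"tz":0,"roll":0},{"tx":0,"ty":0,"tz":0,"roll":0}]'
python3 - <<'E'
from h import *
im,d,T=shot("w8"); print(T[:3,3]); print(held(im,T), rel([.5277,.2287,.150]))
E
```

```text
t: 14.23
tool_pos: [0.4504, -0.1992, 0.0064]
tool_rot: [0.508, 3.098, -0.001]
contact_force: [-0.2, 0.3, 0.8]
opening: 0.0601
grip_force: 0.0
t: 14.73
tool_pos: [0.4507, -0.1997, 0.0075]
tool_rot: [0.509, 3.097, -0.001]
contact_force: [-1.5, 2.3, 6.3]
opening: 0.0369
grip_force: 39.3
t: 15.23
tool_pos: [0.4494, -0.1992, 0.0454]
tool_rot: [0.51, 3.099, -0.001]
contact_force: [0.7, 0.1, -1.0]
opening: 0.0368
grip_force: 40.2
[ 0.44938444 -0.19915483  0.04541648]
[ 273  274   90   82 4993] ((445.9318542480469, -197.53884887695312), (36.529415130615234, 37.54825210571289), 81.4534683227539) 19.07411003112793
[ 3.78024788  0.42324968 -8.50366726] [  62.3  430.3 -105.2]
```

Run:
```python
from h import *
for n,z in (("w4",-.0085),("w8",-.0055)):
    im=np.load(f"pics/{n}.npy");T=np.load(f"pics/{n}_T.npy"); print(held(im,T,z))
```

```text
[ 272  276   92   83 5099] ((530.4716796875, -102.13200378417969), (37.30039978027344, 37.899322509765625), 84.46340942382812) 19.238693237304688
[ 2.64240156  0.48091251 -8.51108605]
[ 273  274   90   82 4993] ((447.6576232910156, -198.12295532226562), (37.35647964477539, 38.39838409423828), 81.45356750488281) 19.505952835083008
[ 1.96112738  0.42322045 -5.5019578 ]
```

```bash
python3 -m handwheel '[{"tx":0,"ty":0,"tz":-25,"roll":0},{"tx":4,"ty":20,"tz":-35,"roll":0},{"tx":6,"ty":38,"tz":-25,"roll":0},{"tx":6,"ty":39,"tz":-15,"roll":0},{"tx":6,"ty":39,"tz":-5,"roll":0},{"tx":6,"ty":39,"tz":0,"roll":0},{"tx":6,"ty":39,"tz":0,"roll":0},{"tx":6,"ty":39,"tz":0,"roll":0},{"tx":6,"ty":39,"tz":0,"roll":0},{"tx":6,"ty":39,"tz":0,"roll":0},{"tx":6,"ty":39,"tz":0,"roll":0},{"tx":4,"ty":36,"tz":0,"roll":0}]' && python3 -m handwheel '[{"tx":1,"ty":18,"tz":0,"roll":0},{"tx":0,"ty":6,"tz":0,"roll":0},{"tx":0,"ty":0,"tz":0,"roll":0},{"tx":0,"ty":0,"tz":0,"roll":0},{"tx":0,"ty":0,"tz":0,"roll":0}]' && python3 -c "
from h import *
T=tool(); print(T[:3,3],rel(np.r_[.5277,.2287,.130]+T[:3,0]*.0007))"
```

```text
t: 16.28
tool_pos: [0.5188, 0.2037, 0.1461]
tool_rot: [-0.508, -3.098, 0.001]
contact_force: [0.8, -0.2, -0.5]
opening: 0.037
grip_force: 40.5
t: 16.7
tool_pos: [0.5261, 0.2232, 0.1469]
tool_rot: [-0.511, -3.099, 0.002]
contact_force: [-0.4, -0.6, -0.3]
opening: 0.0369
grip_force: 40.5
[0.52612118 0.22322144 0.1469442 ] [ 1.   5.7 16.9]
```

```bash
python3 -m handwheel '[{"tx":1,"ty":5.7,"tz":5,"roll":0},{"tx":0,"ty":0,"tz":7,"roll":0},{"tx":0,"ty":0,"tz":3,"roll":0},{"tx":0,"ty":0,"tz":0,"roll":0},{"tx":0,"ty":0,"tz":0,"roll":0}]' && python3 -c "
from h import *
T=tool(); print(T[:3,3],rel(np.r_[.5277,.2287,.130]+T[:3,0]*.0007))"
```

```text
t: 17.12
tool_pos: [0.527, 0.2299, 0.1319]
tool_rot: [-0.51, -3.099, 0.001]
contact_force: [0.4, 0.2, -0.8]
opening: 0.0367
grip_force: 40.5
[0.52697144 0.22985086 0.13192732] [-0.4 -0.9  1.9]
```

```bash
python3 -m handwheel '[{"tx":-0.4,"ty":-0.9,"tz":2,"roll":0},{"tx":0,"ty":0,"tz":1,"roll":0},{"tx":0,"ty":0,"tz":0,"roll":0}]'| sed -n '2p;4p'; python3 -m handwheel '[{"tx":0,"ty":0,"tz":1,"roll":0},{"tx":0,"ty":0,"tz":1,"roll":0},{"tx":0,"ty":0,"tz":0,"roll":0}]'| sed -n '2p;4p'; python3 -m handwheel '[{"tx":0,"ty":0,"tz":1,"roll":0},{"tx":0,"ty":0,"tz":1,"roll":0},{"tx":0,"ty":0,"tz":0,"roll":0}]'| sed -n '2p;4p'; python3 -m handwheel '[{"tx":0,"ty":0,"tz":1,"roll":0},{"tx":0,"ty":0,"tz":1,"roll":0},{"tx":0,"ty":0,"tz":0,"roll":0}]'| sed -n '2p;4p'
```

```text
tool_pos: [0.5274, 0.2292, 0.1295]
contact_force: [0.0, -0.1, -1.3]
tool_pos: [0.5274, 0.2293, 0.1275]
contact_force: [-0.3, 0.3, -1.5]
tool_pos: [0.5273, 0.2293, 0.1254]
contact_force: [-0.3, 0.1, -1.4]
tool_pos: [0.5273, 0.2292, 0.1233]
contact_force: [0.8, 0.6, -0.9]
```

```bash
python3 -m handwheel '[{"tx":0,"ty":0,"tz":1,"roll":0},{"tx":0,"ty":0,"tz":1,"roll":0},{"tx":0,"ty":0,"tz":1,"roll":0},{"tx":0,"ty":0,"tz":0,"roll":0}]'| sed -n '2p;4p'; python3 -m handwheel '[{"tx":0,"ty":0,"tz":2,"roll":0},{"tx":0,"ty":0,"tz":2,"roll":0},{"tx":0,"ty":0,"tz":2,"roll":0},{"tx":0,"ty":0,"tz":0,"roll":0}]'| sed -n '2p;4p'; python3 -m handwheel '[{"tx":0,"ty":0,"tz":2,"roll":0},{"tx":0,"ty":0,"tz":2,"roll":0},{"tx":0,"ty":0,"tz":2,"roll":0},{"tx":0,"ty":0,"tz":0,"roll":0}]'| sed -n '2p;4p'; python3 -m handwheel '[{"tx":0,"ty":0,"tz":1,"roll":0},{"tx":0,"ty":0,"tz":1,"roll":0},{"tx":0,"ty":0,"tz":1,"roll":0},{"tx":0,"ty":0,"tz":0,"roll":0}]'| sed -n '2p;4p'
```

```text
tool_pos: [0.5273, 0.2293, 0.1203]
contact_force: [0.1, 0.5, -1.1]
tool_pos: [0.5271, 0.2292, 0.1139]
contact_force: [-0.1, 0.7, -0.5]
tool_pos: [0.5271, 0.2292, 0.108]
contact_force: [-0.4, -1.0, -1.3]
tool_pos: [0.5274, 0.2293, 0.1054]
contact_force: [0.7, 0.1, -1.2]
```

```bash
python3 -m handwheel '[{"tx":0,"ty":0,"tz":1,"roll":0},{"tx":0,"ty":0,"tz":1,"roll":0},{"tx":0,"ty":0,"tz":1,"roll":0},{"tx":0,"ty":0,"tz":0,"roll":0}]'| sed -n '2p;4p'; python3 -m handwheel '[{"tx":0,"ty":0,"tz":1,"roll":0},{"tx":0,"ty":0,"tz":1,"roll":0},{"tx":0,"ty":0,"tz":0,"roll":0}]'| sed -n '2p;4p'; python3 -m handwheel '[{"tx":0,"ty":0,"tz":1,"roll":0},{"tx":0,"ty":0,"tz":0,"roll":0}]'| sed -n '2p;4p'; python3 -m handwheel '[{"tx":0,"ty":0,"tz":1,"roll":0},{"tx":0,"ty":0,"tz":0,"roll":0}]'| sed -n '2p;4p'
```

```text
tool_pos: [0.5273, 0.2293, 0.1023]
contact_force: [-1.0, 1.1, -0.7]
tool_pos: [0.5273, 0.2292, 0.1004]
contact_force: [-0.3, 0.1, -1.6]
tool_pos: [0.5275, 0.2293, 0.0995]
contact_force: [-0.3, -0.4, -1.1]
tool_pos: [0.5276, 0.2293, 0.0987]
contact_force: [0.2, -0.0, 0.9]
```

```bash
python3 -m handwheel '[{"tx":0,"ty":0,"tz":1,"roll":0},{"tx":0,"ty":0,"tz":0,"roll":0}]'| sed -n '2p;4p'; python3 -m handwheel '[{"tx":0,"ty":0,"tz":0.7,"roll":0},{"tx":0,"ty":0,"tz":0,"roll":0}]'| sed -n '2p;4p'
```

```text
tool_pos: [0.5276, 0.2294, 0.0978]
contact_force: [-0.0, -0.2, 1.2]
tool_pos: [0.5276, 0.2293, 0.0972]
contact_force: [-0.5, -0.2, 1.2]
```

```bash
python3 -m handwheel '[{"tx":0,"ty":0,"tz":-0.7,"roll":0},{"tx":0,"ty":0,"tz":0,"roll":0}]'| sed -n '2p;4p';python3 -m handwheel '[{"tx":0,"ty":0,"tz":0,"roll":0},{"tx":0,"ty":0,"tz":0,"roll":0},{"tx":0,"ty":0,"tz":0,"roll":0},{"tx":0,"ty":0,"tz":-2,"roll":0},{"tx":0,"ty":0,"tz":-10,"roll":0},{"tx":0,"ty":0,"tz":-25,"roll":0},{"tx":0,"ty":0,"tz":-35,"roll":0},{"tx":0,"ty":0,"tz":-35,"roll":0},{"tx":0,"ty":0,"tz":-25,"roll":0},{"tx":0,"ty":0,"tz":0,"roll":0},{"tx":0,"ty":0,"tz":0,"roll":0},{"tx":0,"ty":0,"tz":0,"roll":0}]' 58; python3 -m handwheel '[{"tx":0,"ty":0,"tz":0,"roll":0},{"tx":0,"ty":0,"tz":0,"roll":0},{"tx":0,"ty":0,"tz":0,"roll":0},{"tx":0,"ty":0,"tz":0,"roll":0}]' | head -1
python3 - <<'E'
import dial; dial.dial("d4")
from h import *
im=np.load("pics/d4.npy")
cv2.imwrite("pics/d4c.png",cv2.resize(im[180:290,340:470,::-1],None,fx=5,fy=5,interpolation=cv2.INTER_CUBIC))
E
```

```text
tool_pos: [0.5276, 0.2293, 0.0979]
contact_force: [-0.5, -0.7, 2.6]
t: 21.87
tool_pos: [0.5272, 0.2292, 0.2294]
tool_rot: [-0.509, -3.1, 0.0]
contact_force: [0.2, -0.0, -1.3]
opening: 0.0581
grip_force: 0.0
t: 22.2
ellipse 409.34356689453125 330.5667724609375 202.55967712402344 231.42623901367188 red at 5.049883888196206 dark px 295 needle 1.8044389314179163 g 689.2432893116563
```

View pics/d4c.png

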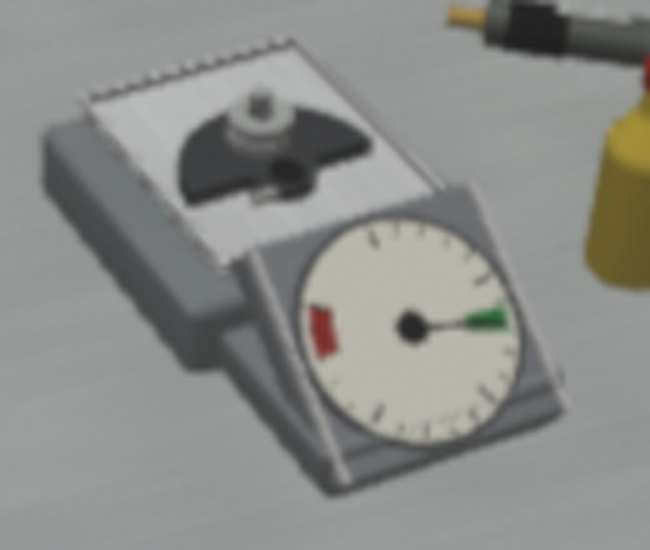

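The needle at rest points into the green sector at (487,321), about 690 g. Both washers lie flat on the stud with its end showing at (262,103), and the gripper is clear. Handing in.

```bash
python3 -c "
from station import ctrl
print(ctrl.finish_job())"
```

```text
the job is handed in; nothing more can be done
None
```

Two washers are threaded flat on the stud, the needle rests in the green at about 690 g by camera reading, and I handed the job in at about 22 s; no verdict was returned.

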